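Size a bangle on the stepped cone and put it on its post

TASK

Take the bangle out of the white dish, slide it down over the sizing cone until it stops on its step, and hold it pressed down there with about 8 to 10 newtons for half a second (less than 5 does not count, and more than 18 on the cone would strain it). Read which step it stopped at - the top step has one groove, the middle two, the bottom three - then take it off and lay it down over the post with the same number of grooves (one: short, two: middle, three: tall), flat on the post's foot. Leave the two spare bangles in the phone case and the other things where they are.

Things in the scene. Friction and masses are not known exactly. Their poses are not given: they have to be found in the camera images.
- bangle_a: a plain dark wooden bangle: flat ring, 58 mm outside, 12 mm high, 30 to 65 g. Hole 33, 40 or 47 mm (wall 12.5, 9 or 5.5 mm), one bangle of each; which has which is not told, the name says nothing. One bangle, any of the three, lies flat in the dish; the other two are spares in the phone case. Origin: centre of its underside, z up
- bangle_b: a plain dark wooden bangle: flat ring, 58 mm outside, 12 mm high, 30 to 65 g. Hole 33, 40 or 47 mm (wall 12.5, 9 or 5.5 mm), one bangle of each; which has which is not told, the name says nothing. One bangle, any of the three, lies flat in the dish; the other two are spares in the phone case. Origin: centre of its underside, z up
- bangle_c: a plain dark wooden bangle: flat ring, 58 mm outside, 12 mm high, 30 to 65 g. Hole 33, 40 or 47 mm (wall 12.5, 9 or 5.5 mm), one bangle of each; which has which is not told, the name says nothing. One bangle, any of the three, lies flat in the dish; the other two are spares in the phone case. Origin: centre of its underside, z up
- dish: a fixed white porcelain dish, round, 134 mm across, its flat floor (124 mm across) 4 mm above the table, its rim 11 mm high; one bangle lies flat near its middle. Origin: centre of the underside; z up
- cone: aluminium sizing cone, upright, three stepped sections widening downward to a collar 52 mm across (24 to 40 mm high). Its spring foot is a fixed wooden disc, 68 mm across, 16 mm high. Pressed, it sinks about 1 mm per 4 N after the first 1 N, solid after 6 mm. Origin: on the axis at table height when unpressed; all heights are above it; z up
- cone_tip (a point): centre of the cone's blunt tip, 96 mm high; the tip is 14 mm across and widens to 29 mm at 89 mm height. All of the cone's sections are round and on one axis; sloping shoulders 2 mm high join them. An off-centre bangle catches 1 to 3 mm above the shoulder that it should have slid past
- step_one (a point): the one-groove (top) step: point on the axis where the underside of the bangle with the 33 mm hole stops, 75 mm high. The section above it, 29 to 30 mm across, runs from 89 to 76 mm height
- step_two (a point): the two-groove (middle) step: point on the axis where the underside of the bangle with the 40 mm hole stops, 57.5 mm high. The section above it, 36 to 37 mm across, runs from 74 to 59 mm height
- step_three (a point): the three-groove (bottom) step: point on the axis where the underside of the bangle with the 47 mm hole stops, 41 mm high. The section above it, 43 to 44 mm across, runs from 57 to 42 mm height
- post_short: the short keeping post: a fixed upright wooden peg 18 mm in diameter rising 30 mm above a round wooden foot 64 mm across and 10 mm high, with 1 dark groove near the peg's foot; for bangles that stop at the cone's one-groove (top) step. The three posts stand in a row in any order. Origin: centre of the foot's underside; z up
- post_middle: the middle keeping post: a fixed upright wooden peg 18 mm in diameter rising 45 mm above a round wooden foot 64 mm across and 10 mm high, with 2 dark grooves near the peg's foot; for bangles that stop at the cone's two-groove (middle) step. The three posts stand in a row in any order. Origin: centre of the foot's underside; z up
- post_tall: the tall keeping post: a fixed upright wooden peg 18 mm in diameter rising 60 mm above a round wooden foot 64 mm across and 10 mm high, with 3 dark grooves near the peg's foot; for bangles that stop at the cone's three-groove (bottom) step. The three posts stand in a row in any order. Origin: centre of the foot's underside; z up
- case: bystander: a green hard phone case lying open side up, 80 by 156 mm, 11 mm high, floor 4 mm above the table; holds the two spare bangles. Fixed. Origin: centre of the underside, y along its length
- pen_cup: bystander: an aluminium pen cup, 72 mm across, 95 mm high, loose. Origin: centre of the underside
- speaker: bystander: a round grey speaker with a button on top, 84 mm across, 89 mm high, loose. Origin: centre of the underside
Not all that is in view belongs to the job. Leave any blue look-alike of the post_middle alone.

How it is judged:
By the outcome, as a careful person would: the job done as asked, in the order asked, and still so for the second after the job is handed in, with the robot touching nothing.
It also fails if it takes over 51 s, if anything falls off the work surface, if the arm or the gripper's body presses on something with over 40 N, if the wrist force passes 120 N, or if a joint passes its speed limit or range.

ROBOT

A 6-joint arm with a two-finger parallel gripper is mounted at the origin on the work surface. World frame = base frame: x ahead of the robot, y to its left, z up, the work surface at z = 0. Lengths are in m, angles in degrees, forces in N, time in s.
With the tool pointing down it reaches from about 0.4 to 0.825 m from the base axis. Payload 7 kg.
Tool frame: the origin (TCP) lies on the centre line of the jaws, within the pads' length; the fingertips stand 19 mm ahead of it and the grasp point (between the pads) is the TCP; z points along the fingers, y is the line along which they close (so a half turn about z gives the same grasp; the last joint's range is limited). The gripper opens to 85 mm and grips with 20 to 120 N. Pads are 22 mm wide; open, the fingers measure 114 mm over their backs; the gripper's body (76 mm by 85 mm) begins 54 mm behind the grasp point. The pads swing forward as they close: fully open they stand 13 mm farther back than shut.
Start: joints at [87.611, 20.546, 0.682, 0, -70.136, -16.507], TCP at [0.219, 0.639, 0.25] pointing down, gripper open.
Joint ranges: [-176.03, 176.03], [-82.01, 121.73], [-58.28, 71.71], [-173.87, 95.51], [-174.79, -0.11], [-173.66, 173.66]. Speed limits (degrees/s): [136.94, 136.94, 172.46, 180, 180, 180].

INTERFACE

Orientations are given as [roll, pitch, yaw] about the fixed x, y, z axes, in that order (R = Rz(yaw) Ry(pitch) Rx(roll)).
In Python, from workcell import get_state, camera, calibration, bot gives the robot as it stands. The module is installed in compiled form; this text tells all that it offers.
- The arm moves only by the tool servo_tool, never from a script. Its argument "series" is a list of rows, each a list of 5 numbers: the shift along the tool's x, y, z as a fraction of full scale, then the turn about the tool's z as a fraction of full scale, then the closure, from -1 (fully open) to 1 (shut). In form: [[x, y, z, yaw, grip], ...]. A call has 1 to 20 rows; each row is the pose to reach, as a shift and turn from the pose commanded when the call began, along the tool's axes at that moment; what a row does not reach only later rows make up. Full scale, the value 1, is 0.3 m for a shift and 90 degrees for a turn. A row lasts 1/8 s, in which the tool goes at most 62.5 mm and 10.7 degrees, less where a joint would pass 70% of its speed; a pose out of reach is approached as far as the arm can. A call with a number of a shift or a turn outside -1 to 1 is refused whole. A call with a gripper value outside its range is refused whole. The fingers move at their own pace and stop on an object; "squeeze" is the grip in N (left out, the last holds). Time passes only in rows, so rows that repeat a pose let the fingers close. It gives the time, the measured TCP pose, the force, the opening and the grip force at its end, in the units of the state.
- get_state(): the state, without advancing time (a new reading comes with each control period).
- camera(name): name is "side" or "top"; returns the picture (420x560x3 uint8, red, green, blue); there is no depth.
- calibration(name): a dict with "intrinsics" (3x3 intrinsics, pixels), "k1" (the pictures are not rectified: a ray, as slopes to the right and down, at radius r is drawn at 1 + k1 r^2 times it, then the intrinsics apply), "R" (3x3) and "t" (3): a world point X has camera coordinates R X + t. Camera axes: x right, y down, z forward; pixel columns grow to the right and rows downward; lengths in m; the calibration is good to about 2 mm. A picture is of the moment at which its call begins. calibration takes no time and is no camera call.
- bot.hand_in(): hands the job in; it is judged then, once.
The state is a dict: "time_s": time; "q": joint angles; "qd": joint speeds; "joint_torque": joint torques, N m; "ee_pos": TCP position; "tool_rot": TCP orientation; "contact_force": force on the tool from outside, world axes, zero at the start; "torque": the same for the moment, N m; "opening": finger opening in m; "grasp_force": force on a finger pad.
Only numpy, scipy, OpenCV 4.12 (cv2) and the standard library are available. Lean on these libraries where they do the work, as an engineer would, in place of code of your own. Each camera call takes 0.05 s, during which the arm holds its last target. There are 200 camera calls.

## Working session

There is one attempt and no reset: what is moved stays moved. The work goes in short steps, Python scripts to look and compute and a tool call to move; the robot and the scene stay as the last step left them, time stands still between calls to the robot, and variables do not carry over. Pictures are saved under pics/ and viewed, at most 14 in all, crops included, and the job is handed in when it is done.

Besides the shell and the picture viewer there is one more tool, called after ">>>" by a JSON object that holds its "api" and its "payload". servo_tool: Moves the arm, as the interface text tells. Shift numbers are shares of 0.3 m and turn numbers shares of 90 degrees, none past 1 either way. Its arguments: {"type":"object","properties":{"series":{"type":"array"},"squeeze":{"type":"number"}},"required":["series"]}

```bash
mkdir -p pics; cat > h.py <<'E'
import numpy as np, cv2
from workcell import get_state, camera, calibration, bot
def save(img,n): cv2.imwrite('pics/'+n+'.png',cv2.cvtColor(img,cv2.COLOR_RGB2BGR))
def load(n): return cv2.cvtColor(cv2.imread('pics/'+n+'.png'),cv2.COLOR_BGR2RGB)
def ray(c,u,v):
    C=calibration(c);K=np.array(C['intrinsics']);R=np.array(C['R']);t=np.array(C['t'])
    p=np.array([(u-K[0,2])/K[0,0],(v-K[1,2])/K[1,1]]);s=p.copy()
    for _ in range(20): s=p/(1+C['k1']*(s@s))
    return -R.T@t, R.T@np.array([s[0],s[1],1])
def plane(c,u,v,z):
    o,d=ray(c,u,v);return o+d*(z-o[2])/d[2]
def proj(c,X):
    C=calibration(c);K=np.array(C['intrinsics']);x=np.array(C['R'])@X+np.array(C['t'])
    s=x[:2]/x[2];s=s*(1+C['k1']*(s@s));return np.array([K[0,0]*s[0]+K[0,2],K[1,1]*s[1]+K[1,2]])
E
python3 - <<'E'
from h import *
for n in('top','side'):
    save(camera(n),n+'0'); C=calibration(n); print(n,-np.array(C['R']).T@C['t'],np.array(C['R']).round(2).tolist(),C['k1'],C['intrinsics'])
s=get_state();print({k:s[k] for k in('time_s','ee_pos','tool_rot','contact_force','opening')})
E
```

```text
top [ 0.28126363 -0.03418263  1.30091241] [[-0.02, -1.0, 0.0], [-0.97, 0.02, -0.23], [0.23, -0.01, -0.97]] -0.10724043549645502 [[492.17131469   0.         276.99994494]
 [  0.         492.17131469 208.01467596]
 [  0.           0.           1.        ]]
side [ 0.5253028  -0.64235834  0.63493727] [[1.0, -0.06, -0.0], [-0.04, -0.67, -0.74], [0.04, 0.74, -0.67]] -0.0403020690835537 [[422.75294225   0.         277.95381804]
 [  0.         422.75294225 211.70752653]
 [  0.           0.           1.        ]]
{'time_s': 0.1, 'ee_pos': array([0.21850209, 0.63823504, 0.24943945]), 'tool_rot': array([ 1.79914259e+02, -7.71812463e-03, -1.89024885e+01]), 'contact_force': array([0.73809832, 0.5532167 , 0.3957182 ]), 'opening': 0.08549315446779115}
```

View pics/top0.png

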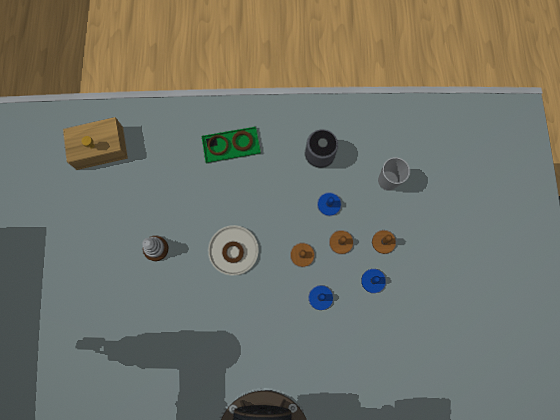

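View pics/side0.png

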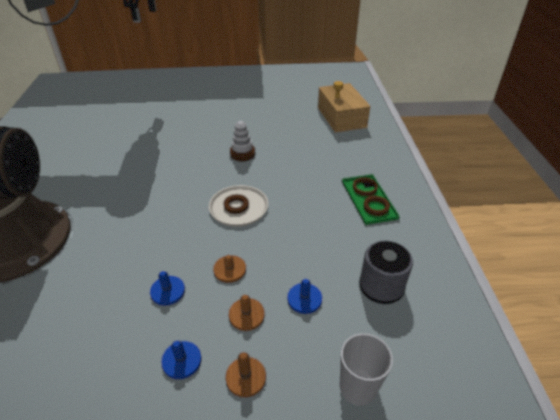

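Top view: the bangle could be the one in the dish (233,252) or one of the spares in the case (218,146) and (243,141). I choose the one in the dish. The cone is at (155,248), the orange posts at (303,255), (342,242) and (384,242), and three blue look-alikes stand near them.

```bash
python3 - <<'E'
from h import *
def blobs(m,lo,nm,c,z):
    n,l,st,ce=cv2.connectedComponentsWithStats(m.astype(np.uint8))
    for i in range(1,n):
        if st[i,4]>lo:
            print(nm,c,'px',ce[i].round(1),'area',st[i,4],'bb',st[i,:4],'xyz',plane(c,*ce[i],z).round(4))
for c in('top','side'):
    I=load(c+'0');H=cv2.cvtColor(I,cv2.COLOR_RGB2HSV);h,s,v=[H[...,k].astype(int) for k in range(3)]
    if c=='top': box=(225,275,205,262)
    else: box=(180,230,205,272)
    # dish & bangle
    w=np.zeros(h.shape,bool);w[box[0]:box[1],box[2]:box[3]]=1
    d=(s>80)&(v<150)&w&((h<25)|(h>170))
    blobs(d,40,'bangle',c,0.010)
    cs,hi=cv2.findContours(d.astype(np.uint8),cv2.RETR_CCOMP,cv2.CHAIN_APPROX_NONE)
    for k,q in enumerate(cs):
        if len(q)>12:
            e=cv2.fitEllipse(q);print('  ell',np.round(e[0],1),np.round(e[1],1),'hole' if hi[0][k][3]>=0 else 'outer',plane(c,*e[0],0.016).round(4), 'mm',np.linalg.norm(plane(c,e[0][0]+e[1][1]/2,e[0][1],.016)-plane(c,e[0][0]-e[1][1]/2,e[0][1],.016))*1e3)
    wh=(s<40)&(v>150)&w; cs,_=cv2.findContours(wh.astype(np.uint8),0,1)
    q=max(cs,key=cv2.contourArea); e=cv2.fitEllipse(q);print('dish',np.round(e[0],1),np.round(e[1],1),plane(c,*e[0],.011).round(4))
    o=(h<20)&(s>130)&(v>80);o[:180 if c=='top' else 230]=0;o[320 if c=='top' else 420:]=0
    if c=='side': o[:,:180]=0
    blobs(o,100,'post',c,0.01)
cr=[load('top0')[215:275,125:265],load('side0')[110:240,190:330]]
a=cv2.resize(cr[0],(800,343),interpolation=2);save(a,'crop1')
b=cv2.resize(cr[1],(646,600),interpolation=2);save(b,'crop2')
E
```

```text
bangle top px [232.3 251.8] area 216 bb [222 242  22  21] xyz [0.4701 0.0766 0.01  ]
  ell [232.4 251.8] [20.  20.2] outer [0.4694 0.0758 0.016 ] mm 53.225098755847384
  ell [232.6 251.7] [13.6 14.1] hole [0.4695 0.0752 0.016 ] mm 37.10483866332627
dish [233.9 250.5] [42.5 44.1] [0.4735 0.0725 0.011 ]
post top px [340.1 241.9] area 357 bb [330 231  23  23] xyz [ 0.491  -0.2099  0.01  ]
post top px [382.5 241.6] area 344 bb [372 231  23  22] xyz [ 0.4894 -0.3235  0.01  ]
post top px [301.7 254.5] area 384 bb [291 244  23  23] xyz [ 0.4594 -0.1066  0.01  ]
bangle side px [235.7 203.5] area 241 bb [225 195  23  18] xyz [0.4713 0.0742 0.01  ]
  ell [235.7 203.5] [17.3 22.7] outer [0.4718 0.0673 0.016 ] mm 50.4345042775227
  ell [235.8 203.5] [ 9.4 15.5] hole [0.4719 0.0673 0.016 ] mm 34.56739280473993
dish [238.3 205.7] [34.2 59. ] [0.4771 0.0653 0.011 ]
post side px [229.2 268.8] area 538 bb [214 256  31  25] xyz [ 0.4612 -0.1147  0.01  ]
post side px [245.9 314.1] area 683 bb [230 296  33  33] xyz [ 0.4926 -0.2186  0.01  ]
post side px [255.  377.4] area 467 bb [245 358  20  38] xyz [ 0.5057 -0.3348  0.01  ]
post side px [234.6 378.7] area 404 bb [227 360  17  36] xyz [ 0.4744 -0.3349  0.01  ]
```

View pics/crop1.png

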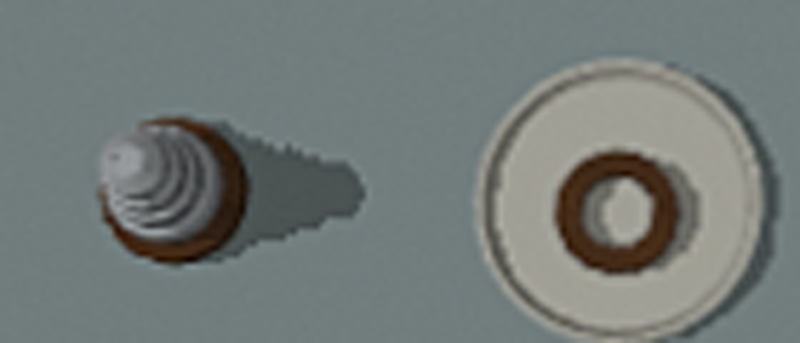

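View pics/crop2.png

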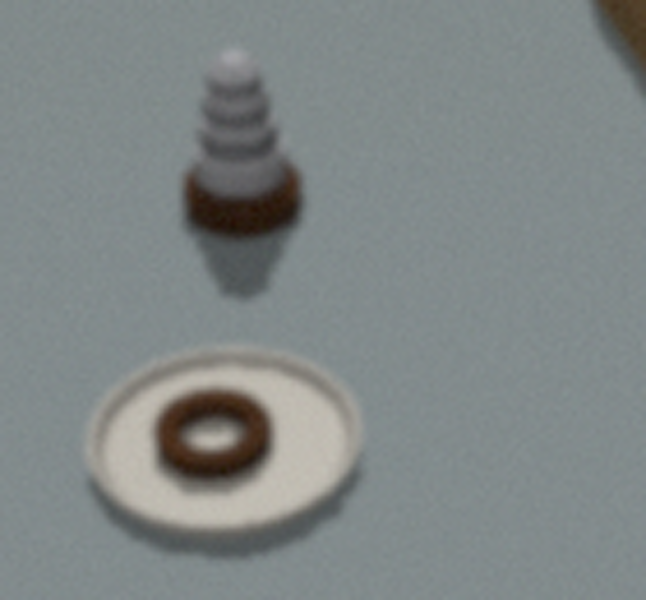

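The crops show the chosen bangle lying flat in the dish, centred near (232,252) in the top view. The cone tip is at about (146.4,242.7) top and (240.5,123) side. Setting out, with the closing line turned along world x.

>>> {"api": "servo_tool", "payload": {"series": [[0.7,0.755,0,0.79,-0.6],[0.7,0.755,0,0.79,-0.6],[0.7,0.755,0,0.79,-0.6],[0.7,0.755,0,0.79,-0.6],[0.7,0.755,0,0.79,-0.6],[0.7,0.755,0,0.79,-0.6],[0.7,0.755,0,0.79,-0.6],[0.7,0.755,0,0.79,-0.6]], "squeeze": 30}}

```text
time_s: 1.1
ee_pos: [0.3439, 0.356, 0.2502]
tool_rot: [180.0, -0.0, -90.0]
contact_force: [0.7, -0.1, -0.8]
opening: 0.0682
grasp_force: 0.0
```

```bash
cat >> h.py <<'E'
def tri(a,b):
    (o1,d1),(o2,d2)=ray('top',*a),ray('side',*b)
    d1=d1/np.linalg.norm(d1);d2=d2/np.linalg.norm(d2);n=np.cross(d1,d2)
    s=np.linalg.solve(np.c_[d1,-d2,n],o2-o1);return (o1+s[0]*d1+o2+s[1]*d2)/2,abs(s[2])*np.linalg.norm(n)
def st():
    s=get_state();print('t',s['time_s'],'p',np.round(s['ee_pos'],4),'rot',np.round(s['tool_rot'],2),'F',np.round(s['contact_force'],1),'M',np.round(s['torque'],2),'op',round(s['opening'],4),'g',s['grasp_force']);return s
def togo(X,yaw=None):
    s=get_state();d=np.array(X)-s['ee_pos'];a=np.radians(s['tool_rot'][2])
    ex=np.array([np.cos(a),np.sin(a)]);ey=np.array([np.sin(a),-np.cos(a)])
    print('togo',np.round(np.array([d[:2]@ex,d[:2]@ey,-d[2]])/.3,3), None if yaw is None else round(-(yaw-s['tool_rot'][2])/90,3))
E
python3 - <<'E'
from h import *
st()
print('tip tri',tri((146.4,242.7),(240.5,123)),plane('top',146.4,242.7,.096),plane('side',240.5,123,.096))
togo([.4705,.074,.12],-90)
E
```

```text
t 1.1 p [0.3439 0.356  0.2502] rot [ 1.7999e+02 -1.0000e-02 -8.9970e+01] F [ 0.7 -0.1 -0.8] M [ 0.07 -0.    0.02] op 0.0682 g 0.0
tip tri (array([0.48544628, 0.28569058, 0.09034597]), np.float64(0.001238579899633175)) [0.48387629 0.28406398 0.096     ] [0.48644271 0.27636816 0.096     ]
togo [ 0.94  -0.421  0.434] 0.0
```

>>> {"api": "servo_tool", "payload": {"series": [[0.94,-0.42,0.5,0,-0.6],[0.94,-0.42,0.5,0,-0.6],[0.94,-0.42,0.5,0,-0.6],[0.94,-0.42,0.5,0,-0.6],[0.94,-0.42,0.5,0,-0.6],[0.94,-0.42,0.5,0,-0.6],[0.94,-0.42,0.5,0,-0.6],[0.94,-0.42,0.5,0,-0.6]]}}

```text
time_s: 2.1
ee_pos: [0.4701, 0.0746, 0.1004]
tool_rot: [180.0, -0.0, -89.9]
contact_force: [-0.5, 0.6, 0.2]
opening: 0.0682
grasp_force: 0.0
```

```bash
python3 - <<'E'
from h import *
s=st()
a=camera('top');b=camera('side');save(a,'top1');save(b,'side1')
p=s['ee_pos']
for c in('top','side'): print(c,proj(c,p),proj(c,p+[0,0,-.019]),proj(c,[p[0],p[1],.016]))
x=cv2.resize(a[190:290,175:300],(500,400),interpolation=2);y=cv2.resize(b[130:250,180:290],(367,400),interpolation=2)
save(cv2.resize(np.hstack([x,y]),(800,369)),'c3')
E
```

```text
t 2.1 p [0.4701 0.0746 0.1004] rot [ 1.800e+02 -1.000e-02 -8.991e+01] F [-0.5  0.6  0.2] M [ 0.06 -0.04  0.04] op 0.0682 g 0.0
top [229.99522869 246.56166919] [230.68141601 247.73141099] [232.89228533 251.49895326]
side [232.0655858  171.11719189] [232.75412508 178.27882912] [234.98793619 201.44307024]
```

View pics/c3.png

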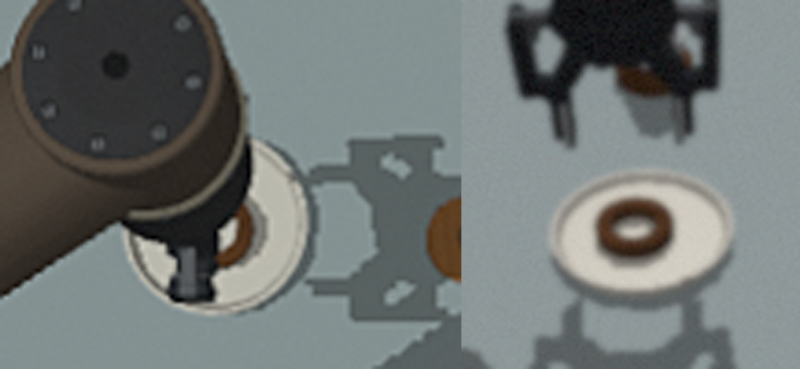

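Close look: both fingers straddle the ring along x. The ring centre in the side view is at about (236,203), and the finger tips are at about (233,176).

```bash
python3 - <<'E'
from h import *
yb=plane('side',235.7,194.7,.016);yf=plane('side',235.7,213.3,.004);print('ring y side',yb[1]-.029,yf[1]+.029)
for u in(224.7,248.3):print(plane('side',u,203,.010))
print('top edges y',[plane('top',u,251.8,.012)[1] for u in(221.8,243.8)],'x',[plane('top',232.4,v,.014)[0] for v in(241.8,262.8)])
p=get_state()['ee_pos']
for dx in(-.034,-.046): print(proj('top',p+[dx,-.011,-.016]),proj('top',p+[dx,.011,-.016]))
I=load('top1');g=I.max(2)
for r in range(262,275):print(r,''.join('#' if k<75 else '.' for k in g[r,212:245]))
E
```

```text
ring y side 0.06890749740536853 0.07739316092235912
[0.44650902 0.07772568 0.01      ]
[0.49946131 0.07420306 0.01      ]
top edges y [np.float64(0.10425511885579608), np.float64(0.04610676697132684)] x [np.float64(0.4962686470947538), np.float64(0.44048284784259284)]
[234.72259962 260.98645767] [225.86777311 261.13854562]
[234.73255705 265.81048143] [225.85976757 265.96163162]
262 ...........#....#######..........
263 ...........#....######...........
264 ................#####............
265 ..........##....####.............
266 .........###....####.............
267 .........###....#####............
268 ........####....#####............
269 ........####....#####............
270 .........############............
271 ..........###########............
272 .................................
273 .................................
274 .................................
```

>>> {"api": "servo_tool", "payload": {"series": [[0,-0.003,0.16,0,-0.6],[0,-0.003,0.22,0,-0.6],[0,-0.003,0.25,0,-0.6],[0,-0.003,0.256,0,-0.6],[0,-0.003,0.256,0,-0.6]]}}

```text
time_s: 2.82
ee_pos: [0.4713, 0.0748, 0.0242]
tool_rot: [-179.9, 0.0, -90.0]
contact_force: [0.6, 0.3, 0.0]
opening: 0.0683
grasp_force: 0.0
```

```bash
python3 - <<'E'
from h import *
s=st();b=camera('side');save(b,'side2')
for z in(-.013,-.019):print([proj('side',s['ee_pos']+[dx,0,z]).round(1) for dx in(-.034,.034)])
save(cv2.resize(b[165:235,185:285],(800,560),interpolation=2),'c4')
E
```

```text
t 2.825 p [0.4713 0.0748 0.0242] rot [-1.7993e+02  4.0000e-02 -8.9950e+01] F [0.6 0.3 0. ] M [0.03 0.01 0.01] op 0.0683 g 0.0
[array([220.5, 203.6]), array([250.9, 202.3])]
[array([220.8, 205.6]), array([251. , 204.3])]
```

View pics/c4.png

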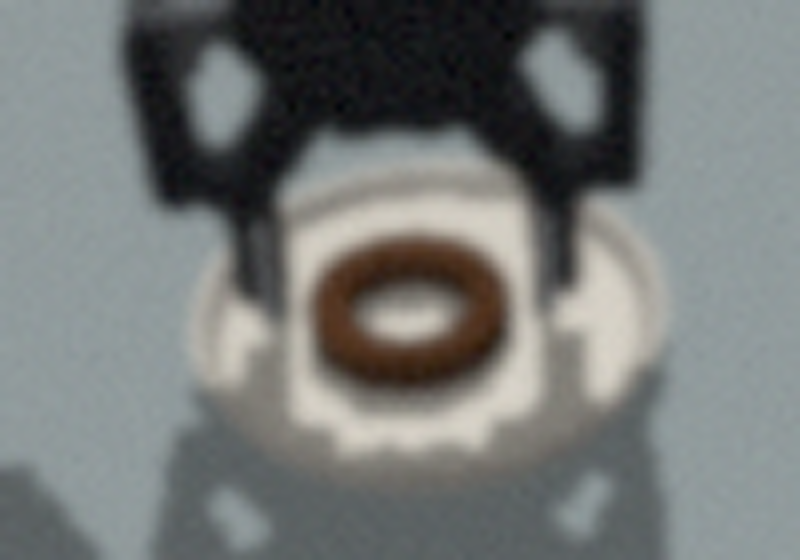

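>>> {"api": "servo_tool", "payload": {"series": [[0,0,0.006,0,-0.6],[0,0,0.012,0,-0.6],[0,0,0.012,0,-0.6]]}}

```text
time_s: 3.25
ee_pos: [0.4708, 0.0742, 0.0199]
tool_rot: [180.0, -0.0, -90.0]
contact_force: [-0.4, 0.3, 0.6]
opening: 0.0683
grasp_force: 0.0
```

```bash
python3 - <<'E'
from h import *
s=st();b=camera('side');save(b,'side3')
g=b.max(2)
for r in range(192,214):print(r,''.join('#' if k<90 else '.' for k in g[r,210:262]))
for dy in(-.011,.011):
  for z in(-.008,-.012,-.016):print(dy,z,[proj('side',s['ee_pos']+[dx,dy,z]).round(1) for dx in(-.034,.034)])
E
```

```text
t 3.25 p [0.4708 0.0742 0.0199] rot [180.  -0. -90.] F [-0.4  0.3  0.6] M [-0.03 -0.02  0.02] op 0.0683 g 0.0
192 ##########................................#####.....
193 ..########................................#####.....
194 ...#######................................####......
195 ....#####.................................####......
196 ....######............#########............###......
197 ....######.........###############.........###......
198 ....######........#################........###......
199 ....######.......###################.......###......
200 ....######......#####################......###......
201 ....######......#######........######......###......
202 .....#####.....######...........#####......##.......
203 ......####.....#####..............####..............
204 .........#.....####..............#####..............
205 .........#.....###...............#####..............
206 ...............###..............######..............
207 ...............#####...........#######..............
208 ...............#######.......#########..............
209 ...............######################...............
210 ................####################................
211 .................##################.................
212 ...................##############...................
213 ....................##########......................
-0.011 -0.008 [array([220. , 206.9]), array([250.7, 205.5])]
-0.011 -0.012 [array([220.2, 208.2]), array([250.8, 206.8])]
-0.011 -0.016 [array([220.4, 209.5]), array([250.9, 208.2])]
0.011 -0.008 [array([220.4, 200.4]), array([250.6, 199.1])]
0.011 -0.012 [array([220.6, 201.7]), array([250.7, 200.4])]
0.011 -0.016 [array([220.8, 203. ]), array([250.8, 201.7])]
```

>>> {"api": "servo_tool", "payload": {"series": [[0,0,0.004,0,-0.6],[0,0,0.008,0,-0.6],[0,0,0.012,0,-0.6],[0,0,0.012,0,-0.6]]}}

```text
time_s: 3.8
ee_pos: [0.4708, 0.0742, 0.0162]
tool_rot: [180.0, -0.0, -90.0]
contact_force: [-0.4, 0.5, -0.1]
opening: 0.0685
grasp_force: 0.0
```

```bash
python3 - <<'E'
from h import *
s=st();b=camera('side');save(b,'side4')
g=b.max(2)
for r in range(198,214):print(r,''.join('#' if k<110 else '.' for k in g[r,210:262]))
E
```

```text
t 3.8 p [0.4708 0.0742 0.0162] rot [ 1.7998e+02 -1.0000e-02 -9.0000e+01] F [-0.4  0.5 -0.1] M [-0.    0.05  0.04] op 0.0685 g 0.0
198 ....######.......###################......#####.....
199 ....#######.....#####################.....#####.....
200 ....######.....#######################....#####.....
201 ....#######....#######################....#####.....
202 ....#######...########.........#######....#####.....
203 .....######...#######...........######.....####.....
204 .....######...######............######.....###......
205 ......#####....#####............######.....##.......
206 .......####....#####...........#######.....#........
207 ........###....#######........########..............
208 ........##.....#######################..............
209 ...............######################...............
210 ...............######################...............
211 ................###################.................
212 ..................#################.................
213 ...................#############....................
```

>>> {"api": "servo_tool", "payload": {"series": [[0,0,0,0,0.2],[0,0,0,0,0.2],[0,0,0,0,0.2],[0,0,0,0,0.2]], "squeeze": 40}}

```text
time_s: 4.35
ee_pos: [0.473, 0.0749, 0.0187]
tool_rot: [-179.8, 0.1, -89.9]
contact_force: [-1.9, -3.9, 28.2]
opening: 0.0565
grasp_force: 48.7
```

>>> {"api": "servo_tool", "payload": {"series": [[0,0,0,0,-0.6],[0,0,0,0,-0.6],[0,0,0.0,0,-0.6],[0,0,-0.016,0,-0.6],[0,0,-0.016,0,-0.6]]}}

```text
time_s: 4.97
ee_pos: [0.4711, 0.0744, 0.0214]
tool_rot: [-180.0, 0.0, -90.0]
contact_force: [-0.5, -1.3, 0.0]
opening: 0.0686
grasp_force: 0.0
```

>>> {"api": "servo_tool", "payload": {"series": [[0,0,0,0,0.2],[0,0,0,0,0.2],[0,0,0,0,0.2],[0,0,0,0,0.2]]}}

```text
time_s: 5.48
ee_pos: [0.471, 0.0744, 0.0218]
tool_rot: [-180.0, 0.0, -90.0]
contact_force: [-3.1, 0.2, 10.5]
opening: 0.0559
grasp_force: 40.2
```

>>> {"api": "servo_tool", "payload": {"series": [[0,0,-0.02,0,0.2],[0,0,-0.1,0,0.2],[0,0,-0.3,0,0.2],[0,0,-0.48,0,0.2],[0,0,-0.48,0,0.2],[0,0,-0.48,0,0.2]]}}

```text
time_s: 6.22
ee_pos: [0.4704, 0.0742, 0.1651]
tool_rot: [-180.0, 0.0, -90.0]
contact_force: [-0.5, -0.8, -1.7]
opening: 0.0559
grasp_force: 42.7
```

```bash
python3 - <<'E'
from h import *
s=st();a=camera('top');b=camera('side');save(a,'top5');save(b,'side5')
p=s['ee_pos']
for z in(-.003,-.010,-.015):print(proj('side',p+[0,0,z]),proj('top',p+[0,0,z]))
u,v=proj('side',p+[0,0,-.01]).astype(int)
x=cv2.resize(b[v-35:v+35,u-40:u+40],(480,420),interpolation=2)
u,v=proj('top',p+[0,0,-.01]).astype(int)
y=cv2.resize(a[v-35:v+35,u-26:u+26],(312,420),interpolation=2)
save(np.hstack([x,y]),'c5')
E
```

```text
t 6.225 p [0.4704 0.0742 0.1651] rot [-1.800e+02  3.000e-02 -9.002e+01] F [-0.5 -0.8 -1.7] M [-0.02  0.04  0.06] op 0.0559 g 42.7313987351954
[229.87189551 146.48931764] [227.77772855 242.34832072]
[230.1506903  149.41426933] [228.05912323 242.83085825]
[230.34808417 151.48416414] [228.25810806 243.17205891]
```

View pics/c5.png

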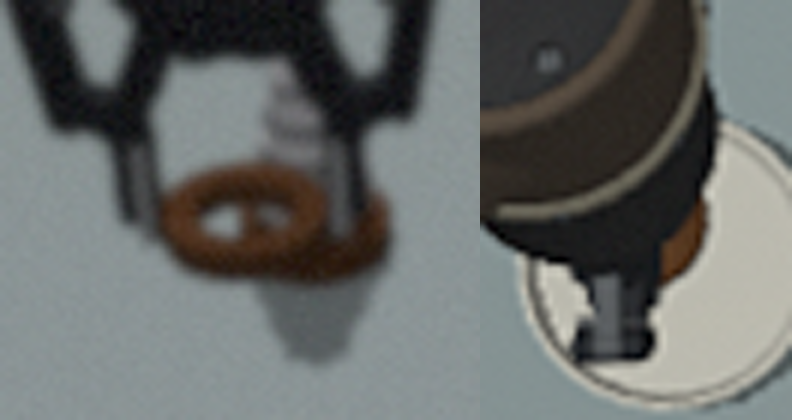

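```bash
python3 - <<'E'
from h import *
p=get_state()['ee_pos']
print('ring right edge top',[proj('top',p+[.01,-.029*.94+dy,-.0118]).round(1) for dy in(-.002,0,.002)])
A=load('top5');print('row px',A[234:252,236:244].max(2).tolist()[4], A[238:256,232:244,0].tolist()[2::4])
for c,bx in(('top',(228,265,138,175)),('side',(112,165,222,262))):
    I=load(c+'0');H=cv2.cvtColor(I,cv2.COLOR_RGB2HSV).astype(int);s=H[...,1];v=H[...,2];h=H[...,0]
    w=np.zeros(s.shape,bool);w[bx[0]:bx[1],bx[2]:bx[3]]=1
    br=((h<20)|(h>165))&(s>90)&w; al=(s<45)&w&((v>125) if c=='side' else (v>0))
    for r in range(bx[0],bx[1]): print(r,''.join('B' if br[r,k] else 'a' if al[r,k] else '.' for k in range(bx[2],bx[3])))
E
```

```text
ring right edge top [array([240.7, 238.8]), array([239.8, 238.8]), array([239. , 238.8])]
row px [30, 26, 26, 135, 193, 192, 187, 187] [[27, 29, 26, 28, 27, 26, 46, 121, 180, 192, 187, 186], [25, 27, 24, 42, 71, 83, 71, 75, 151, 195, 187, 186], [62, 90, 88, 86, 84, 71, 79, 155, 197, 188, 188, 187], [62, 84, 60, 68, 134, 184, 193, 188, 186, 187, 185, 187]]
228 aaaaaaaaaaaaaaaaaaaaaaaaaaaaaaaaaaaaa
229 aaaaaaaaaaaaaaaaaaaaaaaaaaaaaaaaaaaaa
230 aaaaaaaaaaaaaaaaaaaaaaaaaaaaaaaaaaaaa
231 aaaaaaaaaaaaaaaaaaaaaaaaaaaaaaaaaaaaa
232 aaaaaaaaaaaaaaaaaaaaaaaaaaaaaaaaaaaaa
233 aaaaaaaaaaaaaaaaaaaaaaaaaaaaaaaaaaaaa
234 aaaaaaaaaaaaaaaaaaaaaaaaaaaaaaaaaaaaa
235 aaaaaaaaaaaaaaaaaaaaaaaaaaaaaaaaaaaaa
236 aaaaaaaaaaaaaa.BBBBB.aaaaaaaaaaaaaaaa
237 aaaaaaaaaaaaaaaaaaaBBBB.aaaaaaaaaaaaa
238 aaaaaaaaaaaaaaaaaaaaaBBBBaaaaaaaaaaaa
239 aaaaaaaaaaaaaaaaaaaaaa.BBBaaaaaaaaaaa
240 aaaaaaaaaaaaaaaaaaaaaaa.BBBaaaaaaaaaa
241 aaaaaaaaaaaaaaaaaaaaaaaaBBBBaaaaaaaaa
242 aaaaaaaaaaaaaaaaaaaaaaaaaBBBBaaaaaaaa
243 aaaaaaaaaaaaaaaaaaaaaaaaa.BBBaaaaaaaa
244 aaaaaaaaaaaaaaaaaaaaaaaaaaBBBBaaaaaaa
245 aaaaaaaaaaaaaaaaaaaaaaaa
[... 2496 characters left out ...]
...............BB..aaaaaa
150 aaaaaaa..BB..................BBB..aaaaaa
151 aaaaaaa..BB.................BBBB..aaaaaa
152 aaaaaaa..BBBB..............BBBBB...aaaaa
153 aaaaaaa..BBBBBB........BBBBBBBBB...aaaaa
154 aaaaaaa...BBBBBBBBBBBBBBBBBBBBBB...aaaaa
155 aaaaaaa...BBBBBBBBBBBBBBBBBBBBB...aaaaaa
156 aaaaaaa...BBBBBBBBBBBBBBBBBBBBB...aaaaaa
157 aaaaaaa....BBBBBBBBBBBBBBBBBBB....aaaaaa
158 aaaaaaa.....BBBBBBBBBBBBBBBB......aaaaaa
159 aaaaaaa.......BBBBBBBBBBB.B......aaaaaaa
160 aaaaaaaa.........B.BBB.B........aaaaaaaa
161 aaaaaaaaa......................aaaaaaaaa
162 aaaaaaaaaa.....................aaaaaaaaa
163 aaaaaaaaaa....................aaaaaaaaaa
164 aaaaaaaaaaa...................aaaaaaaaaa
```

```bash
python3 - <<'E'
from h import *
from scipy.optimize import least_squares
def foot(c,bx,ths,R,hh,fix=True):
    I=load(c+'0').astype(float);H=cv2.cvtColor(I.astype(np.uint8),cv2.COLOR_RGB2HSV).astype(int)
    m=np.zeros(I.shape[:2],np.uint8);y0,y1,x0,x1=bx
    m[y0:y1,x0:x1]=((I[...,0]-I[...,2])>22)[y0:y1,x0:x1]
    q=max(cv2.findContours(m,0,cv2.CHAIN_APPROX_NONE)[0],key=cv2.contourArea)[:,0,:]
    hl=cv2.convexHull(q)[:,0,:].astype(float)
    cam=ray(c,0,0)[0]
    P=np.array([plane(c,u,v,0)[:2] for u,v in q])
    f0=P.mean(0)
    d=cam[:2]-f0;d/=np.linalg.norm(d)
    near=P[(P-f0)@d>0.010]
    f=least_squares(lambda z:np.hypot(*(near-z[:2]).T)-R,f0,loss='soft_l1',f_scale=.001)
    res=np.hypot(*(near-f.x).T)-R
    print(c,bx,'n',len(near),'centre',f.x.round(4),'rms',res.std().round(4),'mean',res.mean().round(4))
    return f.x
foot('top',(230,266,138,174),0,.034,0);foot('side',(140,170,225,260),0,.034,0)
for t,s in(((225,282,285,316),(250,290,208,250)),((225,270,325,356),(290,335,226,270)),((225,270,366,398),(350,400,220,272))):
    foot('top',t,0,.032,0);foot('side',s,0,.032,0)
E
```

```text
top (230, 266, 138, 174) n 37 centre [0.4865 0.2892] rms 0.0032 mean -0.0009
side (140, 170, 225, 260) n 17 centre [0.4849 0.2952] rms 0.0023 mean -0.0003
top (225, 282, 285, 316) n 26 centre [ 0.4624 -0.1086] rms 0.0009 mean -0.0002
side (250, 290, 208, 250) n 35 centre [ 0.4601 -0.1053] rms 0.0008 mean -0.0001
top (225, 270, 325, 356) n 26 centre [ 0.4941 -0.2149] rms 0.0009 mean -0.0001
side (290, 335, 226, 270) n 40 centre [ 0.4923 -0.2111] rms 0.0008 mean -0.0002
top (225, 270, 366, 398) n 26 centre [ 0.4919 -0.3294] rms 0.0008 mean -0.0001
side (350, 400, 220, 272) n 47 centre [ 0.4902 -0.3266] rms 0.0005 mean -0.0001
```

>>> {"api": "servo_tool", "payload": {"series": [[-0.706,-0.05,0.0,0,0.2],[-0.706,-0.05,0.0,0,0.2],[-0.706,-0.05,0.0,0,0.2],[-0.706,-0.05,0.0,0,0.2],[-0.706,-0.05,0.0,0,0.2],[-0.706,-0.05,0.0,0,0.2]]}}

```text
time_s: 7.08
ee_pos: [0.4853, 0.285, 0.164]
tool_rot: [179.9, -0.1, -90.0]
contact_force: [0.4, -0.8, -0.2]
opening: 0.0559
grasp_force: 42.7
```

```bash
python3 - <<'E'
from h import *
s=st();a=camera('top');b=camera('side');save(a,'top6');save(b,'side6')
p=s['ee_pos'];print([proj('side',p+[0,0,z]) for z in(-.006,-.018)],proj('side',[p[0],p[1],.096]),proj('top',[p[0],p[1],.096]),proj('top',p+[0,0,-.006]))
x=cv2.resize(b[80:170,200:285],(567,600),interpolation=2)
save(np.hstack([x,cv2.resize(a[215:275,128:150],(220,600),interpolation=2)]),'c6')
E
```

```text
t 7.075 p [0.4853 0.285  0.164 ] rot [ 1.799e+02 -1.000e-01 -9.002e+01] F [ 0.4 -0.8 -0.2] M [-0.05 -0.03 -0.  ] op 0.0559 g 42.722853776067495
[array([238.39468916,  98.34065828]), array([238.72470492, 102.91190364])] [240.0495696  121.22091768] [146.05216223 242.14872326] [139.39471772 237.88084031]
```

View pics/c6.png

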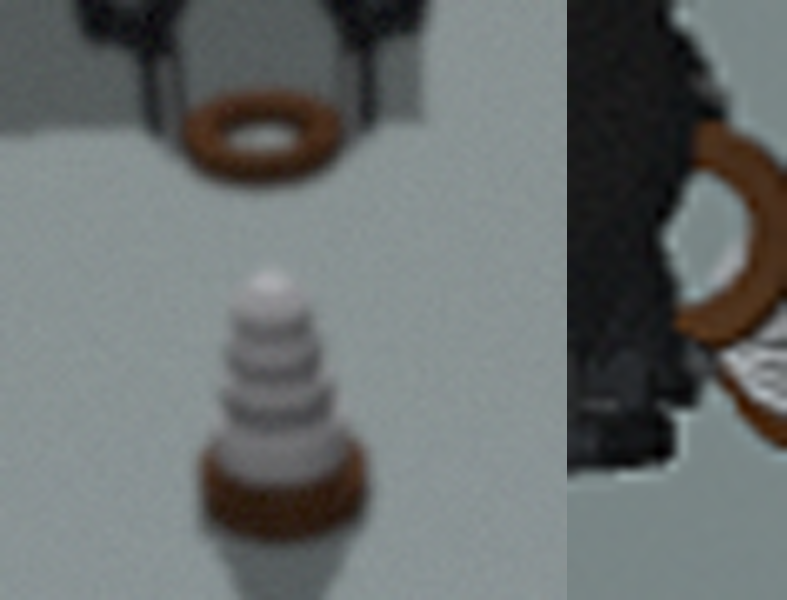

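```bash
python3 - <<'E'
from h import *
b=load('side6').astype(float).mean(2);a=load('top0').astype(float).mean(2)
print('side col240 rows112-130',b[112:132,239:242].mean(1).round(0).tolist())
for r in(126,131,134,140,150):
    print(r,b[r,228:260].round(0).astype(int).tolist())
X=.4853
print('tip back edge',[ (y,proj('side',[X,y+.007,.096]).round(2).tolist()) for y in(.281,.285,.289)])
print('axis cols',[(z,proj('side',[X,.285-.01,z]).round(2).tolist()) for z in(.082,.066,.05,.008)])
print('top0'); 
for r in range(236,250): print(r,a[r,136:160].round(0).astype(int).tolist())
print('tip in top',[(x,y,proj('top',[x,y,.096]).round(1).tolist()) for x,y in((.4853,.285),(.4853,.292),(.4923,.285),(.4853,.278))])
E
```

```text
side col240 rows112-130 [142.0, 142.0, 142.0, 141.0, 143.0, 142.0, 143.0, 147.0, 155.0, 166.0, 170.0, 162.0, 147.0, 141.0, 135.0, 124.0, 110.0, 96.0, 93.0, 98.0]
126 [141, 141, 144, 142, 143, 142, 132, 130, 131, 134, 137, 137, 135, 134, 133, 131, 127, 119, 124, 135, 140, 143, 142, 141, 140, 142, 143, 140, 143, 143, 140, 142]
131 [143, 143, 143, 141, 138, 132, 122, 112, 107, 104, 98, 98, 100, 96, 100, 100, 99, 99, 102, 108, 124, 135, 140, 142, 145, 141, 143, 143, 143, 142, 140, 142]
134 [144, 144, 143, 140, 137, 126, 103, 92, 94, 100, 103, 105, 105, 102, 104, 98, 92, 82, 78, 89, 120, 137, 141, 142, 145, 145, 142, 144, 145, 143, 142, 142]
140 [144, 143, 143, 139, 131, 107, 92, 90, 94, 100, 108, 104, 107, 105, 107, 99, 101, 96, 87, 78, 78, 96, 124, 143, 144, 144, 144, 143, 142, 145, 142, 144]
150 [133, 109, 78, 56, 54, 65, 81, 90, 97, 99, 101, 99, 101, 101, 101, 100, 100, 98, 93, 88, 77, 68, 54, 47, 49, 53, 77, 109, 133, 143, 143, 144]
tip back edge [(0.281, [240.06, 120.6]), (0.285, [240.07, 119.78]), (0.289, [240.08, 118.96])]
axis cols [(0.082, [240.39, 128.25]), (0.066, [240.8, 133.
[... 1151 characters left out ...]
, 119, 128, 146, 144, 147, 151, 146, 135, 120, 113, 113, 110, 86, 79, 103, 83, 62, 97, 65]
246 [121, 121, 120, 120, 120, 119, 130, 152, 142, 139, 136, 131, 124, 119, 120, 121, 106, 79, 87, 104, 69, 73, 98, 60]
247 [122, 122, 121, 121, 121, 121, 115, 118, 144, 135, 133, 130, 127, 125, 126, 115, 82, 75, 106, 99, 51, 80, 101, 65]
248 [120, 120, 120, 121, 122, 118, 98, 116, 149, 125, 132, 131, 129, 118, 93, 78, 81, 101, 107, 73, 54, 96, 89, 69]
249 [122, 121, 121, 121, 123, 118, 88, 87, 143, 152, 128, 95, 76, 70, 61, 71, 98, 104, 84, 60, 84, 107, 73, 68]
tip in top [(0.4853, 0.285, [146.1, 242.1]), (0.4853, 0.292, [143.3, 242.2]), (0.4923, 0.285, [146.2, 239.4]), (0.4853, 0.278, [148.8, 242.1])]
```

>>> {"api": "servo_tool", "payload": {"series": [[0.002,0.004,0.06,0,0.2],[0.002,0.004,0.12,0,0.2],[0.002,0.004,0.17,0,0.2],[0.002,0.004,0.2,0,0.2],[0.002,0.004,0.2,0,0.2],[0.002,0.004,0.2,0,0.2]]}}

```text
time_s: 7.92
ee_pos: [0.4846, 0.2848, 0.1055]
tool_rot: [180.0, -0.1, -90.0]
contact_force: [-0.1, -4.6, 3.6]
opening: 0.0562
grasp_force: 43.0
```

```bash
python3 - <<'E'
from h import *
s=st();a=camera('top');b=camera('side');save(a,'top7');save(b,'side7')
p=s['ee_pos']
print('ring pred',proj('side',p+[0,0,-.012]),'top ring right edge',proj('top',p+[.005,-.0286,-.006]))
g=b.astype(int);print('R-B rows')
d=g[...,0]-g[...,2]
for r in range(110,140):print(r,''.join('B' if k>22 else '.' for k in d[r,215:265]), ''.join('%4d'%k for k in g[r,236:246].mean(1)))
d=a.astype(int);d=d[...,0]-d[...,2]
for r in range(228,256):print(r,''.join('B' if k>22 else '.' for k in d[r,136:175]))
E
```

```text
t 7.925 p [0.4846 0.2848 0.1055] rot [ 1.7998e+02 -6.0000e-02 -9.0000e+01] F [-0.1 -4.6  3.6] M [-1.64  0.26  0.01] op 0.0562 g 43.04352728649974
ring pred [239.82903671 122.16215387] top ring right edge [157.20312913 240.03421164]
R-B rows
110 ..................................................  143 142 142 145 142 143 143 141 140 144
111 ..................................................  144 144 145 143 144 144 143 142 143 141
112 ..................................................  144 147 142 144 143 143 144 141 142 144
113 ..................................................  143 143 142 141 138 140 137 140 143 143
114 ..................................................  138 135 134 130 128 125 127 131 134 136
115 ..................................................  113 113 105 101 101  98 104 107 111 112
116 ........................BBBBBB....................   86  77  74  67  69  68  73  78  77  83
117 ...................BBBBBBBBBBBBBB.................   56  52  50  45  47  50  48  45  53  60
118 .................BBBBBBBBBBBBBBBBBB...............   39  38  38  37  39  38  34  33  38
[... 2552 characters left out ...]
 ................BBBBB.....BBB..........
241 ................BBBBB......BBB.........
242 .................BBBB......BBB.........
243 .................BBBB.......BBB........
244 ................BBBBB.......BBB........
245 ................BBBBB.......BBBB.......
246 ...............BBBBBB........BBB.......
247 ...............BBBBB.........BBB.......
248 .............BBBBBBB.........BBB.......
249 ...........BBBBBBBB.........BBBB.......
250 ..........BBBBBBBB..........BBBB.......
251 .........BBBBBBBB...........BBBB.......
252 ...........BBBBB...........BBBB........
253 .............B.............BBBB........
254 ..........................BBBB.........
255 .........................BBBBB.........
```

>>> {"api": "servo_tool", "payload": {"series": [[0.0,0.0,-0.01,0,0.2],[0.007,0.0,-0.01,0,0.2],[0.007,0.0,-0.005,0,0.2],[0.007,0,0,0,0.2],[0.007,0,0.004,0,0.2],[0.007,0,0.004,0,0.2]]}}

```text
time_s: 8.78
ee_pos: [0.4847, 0.2835, 0.1041]
tool_rot: [-180.0, -0.0, -90.0]
contact_force: [-0.2, -3.9, -1.7]
opening: 0.0557
grasp_force: 43.3
```

>>> {"api": "servo_tool", "payload": {"series": [[0.003,0,0,0,0.2],[0.006,0,0,0,0.2],[0.006,0,0,0,0.2],[0.006,0,0,0,0.2]]}}

```text
time_s: 9.28
ee_pos: [0.4846, 0.2816, 0.1038]
tool_rot: [180.0, 0.0, -90.0]
contact_force: [-0.2, 0.0, 0.3]
opening: 0.0556
grasp_force: 43.3
```

>>> {"api": "servo_tool", "payload": {"series": [[0.002,0,0.005,0,0.2],[0.002,0,0.01,0,0.2],[0.002,0,0.015,0,0.2],[0.002,0,0.015,0,0.2]]}}

```text
time_s: 9.78
ee_pos: [0.4846, 0.2809, 0.0992]
tool_rot: [180.0, -0.0, -90.0]
contact_force: [-0.3, 0.1, -0.4]
opening: 0.0559
grasp_force: 43.3
```

>>> {"api": "servo_tool", "payload": {"series": [[0,0,0.004,0,0.2],[0,0,0.008,0,0.2],[0,0,0.012,0,0.2],[0,0,0.016,0,0.2],[0,0,0.016,0,0.2]]}}

```text
time_s: 10.4
ee_pos: [0.4846, 0.2809, 0.0945]
tool_rot: [180.0, -0.0, -90.0]
contact_force: [0.4, -0.4, 0.1]
opening: 0.0556
grasp_force: 43.3
```

>>> {"api": "servo_tool", "payload": {"series": [[0,0,0.003,0,0.2],[0,0,0.006,0,0.2],[0,0,0.009,0,0.2],[0,0,0.009,0,0.2]]}}

```text
time_s: 10.9
ee_pos: [0.4847, 0.2811, 0.0921]
tool_rot: [-180.0, 0.0, -90.0]
contact_force: [-1.1, 0.3, 3.6]
opening: 0.0556
grasp_force: 43.7
```

>>> {"api": "servo_tool", "payload": {"series": [[0,0,0.003,0,0.2],[0,0,0.005,0,0.2],[0,0,0.005,0,0.2]]}}

```text
time_s: 11.28
ee_pos: [0.4848, 0.2811, 0.0909]
tool_rot: [-180.0, 0.0, -90.0]
contact_force: [-1.6, -0.9, 7.3]
opening: 0.0559
grasp_force: 44.1
```

>>> {"api": "servo_tool", "payload": {"series": [[0,0,0.002,0,0.2],[0,0,0.002,0,0.2],[0,0,0.002,0,0.2]]}}

```text
time_s: 11.65
ee_pos: [0.4848, 0.2811, 0.0905]
tool_rot: [-180.0, 0.0, -90.0]
contact_force: [-2.0, -0.9, 8.4]
opening: 0.0558
grasp_force: 44.2
```

```bash
python3 - <<'E'
from h import *
s=st();b=camera('side');save(b,'side8');a=camera('top');save(a,'top8')
st();p=s['ee_pos'];print([proj('side',[p[0],p[1],z]).round(1) for z in(.096,.075,.0575,.041,0.016)])
save(np.hstack([cv2.resize(b[95:165,205:275],(400,400),interpolation=2),cv2.resize(load('side2')[180:225,212:262],(400,400),interpolation=2)]),'c8')
E
```

```text
t 11.65 p [0.4848 0.2811 0.0905] rot [-1.7997e+02  2.0000e-02 -8.9970e+01] F [-2.  -0.9  8.4] M [-0.42  1.    0.06] op 0.0558 g 44.220943339169025
t 11.75 p [0.4848 0.2811 0.0905] rot [-1.7996e+02  2.0000e-02 -8.9980e+01] F [-2.7 -0.5  8.8] M [-0.4   0.98  0.03] op 0.0557 g 44.21836780384183
[array([239.9, 122. ]), array([240.4, 129.4]), array([240.8, 135.4]), array([241.2, 140.9]), array([241.8, 149.1])]
```

View pics/c8.png

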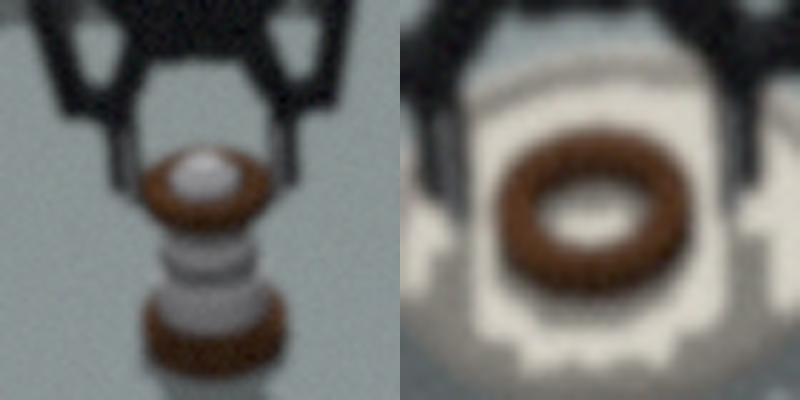

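It sits on the top (one-groove) step: the middle and bottom sections stay bare below it. The hole is about 0.58 of the outside diameter, which matches 33 mm. Holding the press.

>>> {"api": "servo_tool", "payload": {"series": [[0,0,0,0,0.2],[0,0,0,0,0.2],[0,0,0,0,0.2]]}}

```text
time_s: 12.12
ee_pos: [0.4848, 0.2811, 0.0905]
tool_rot: [-180.0, 0.0, -90.0]
contact_force: [-2.7, -0.7, 8.1]
opening: 0.0555
grasp_force: 44.2
```

>>> {"api": "servo_tool", "payload": {"series": [[0,0,0.001,0,0.2],[0,0,0.001,0,0.2],[0,0,0.001,0,0.2],[0,0,0.001,0,0.2]]}}

```text
time_s: 12.62
ee_pos: [0.4848, 0.2811, 0.0903]
tool_rot: [-180.0, 0.0, -90.0]
contact_force: [-1.5, -0.7, 9.8]
opening: 0.0557
grasp_force: 44.3
```

>>> {"api": "servo_tool", "payload": {"series": [[0,0,-0.01,0,0.2],[0,0,-0.02,0,0.2],[0,0,-0.05,0,0.2],[0,0,-0.1,0,0.2],[0,0,-0.2,0,0.2],[0,0,-0.25,0,0.2],[0,0,-0.25,0,0.2]]}}

```text
time_s: 13.5
ee_pos: [0.4851, 0.2816, 0.1659]
tool_rot: [-179.9, 0.1, -90.0]
contact_force: [-0.2, 0.1, -1.4]
opening: 0.0556
grasp_force: 43.4
```

```bash
python3 - <<'E'
from h import *
s=st();b=camera('side');save(b,'side9')
p=s['ee_pos'];print('pred',proj('side',p+[0,0,-.012]))
d=b.astype(int);d=d[...,0]-d[...,2];u,v=proj('side',p+[0,0,-.012]).astype(int)
for r in range(v-12,v+13):print(r,''.join('B' if k>22 else '.' for k in d[r,u-22:u+23]))
print('post tops',[(n,proj('side',X).round(0),proj('top',X).round(0)) for n,X in(('P1',[.461,-.107,.04]),('P2',[.493,-.213,.055]),('P3',[.491,-.328,.07]))])
I=load('side0'); save(np.hstack([cv2.resize(I[245:290,208:250],(260,279)),cv2.resize(I[285:335,226:268],(260,279)),cv2.resize(I[340:400,225:270],(260,279))]),'c9')
togo([.461,-.107,.165])
E
```

```text
t 13.5 p [0.4851 0.2816 0.1659] rot [-1.7989e+02  1.3000e-01 -9.0000e+01] F [-0.2  0.1 -1.4] M [ 0.03  0.02 -0.01] op 0.0556 g 43.361633475869894
pred [238.42360304 100.58262562]
88 .............................................
89 .............................................
90 .............................................
91 .............................................
92 .............................................
93 .......................B.....................
94 ..................BBBBBBBBBBBB...............
95 ................BBBBBBBBBBBBBBBB.............
96 .............BBBBBBBBBBBBBBBBBBBBB...........
97 ............BBBBBBBBBB.BBBBBBBBBBB...........
98 ............BBBBBBB..........BBBBBB..........
99 ............BBBBBB...........BBBBBB..........
100 ............BBBBBB...........BBBBB...........
101 ............BBBBBB..........BBBBBB...........
102 .............BBBBBB........BBBBBB............
103 .............BBBBBBBBBBBBBBBBBBB.............
104 ..............BBBBBBBBBBBBBBBBB..............
105 ................BBBBBBBBBBBB.................
106 ...................BB..B.....................
107 .............................................
108 .............................................
109 .............................................
110 .............................................
111 .............................................
112 .............................................
post tops [('P1', array([228., 255.]), array([302., 252.])), ('P2', array([245., 296.]), array([344., 238.])), ('P3', array([243., 354.]), array([389., 237.]))]
togo [ 1.294e+00  7.800e-02 -1.000e-03] None
```

View pics/c9.png

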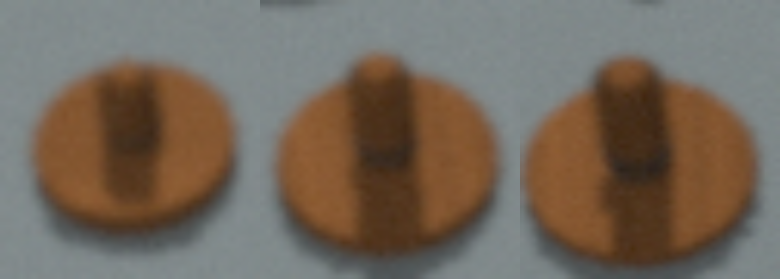

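The first post from the dish (side (229,269)) has the shortest peg, top at about row 255 as predicted for 40 mm height. That is post_short.

>>> {"api": "servo_tool", "payload": {"series": [[0.65,0.04,0,0,0.2],[0.65,0.04,0,0,0.2],[0.65,0.04,0,0,0.2],[0.65,0.04,0,0,0.2]]}}

```text
time_s: 14.05
ee_pos: [0.471, 0.0826, 0.1634]
tool_rot: [179.9, -0.1, -90.2]
contact_force: [-0.4, -0.1, -0.9]
opening: 0.0558
grasp_force: 43.4
```

>>> {"api": "servo_tool", "payload": {"series": [[0.65,0.04,0,0,0.2],[0.65,0.04,0,0,0.2],[0.65,0.04,0.2,0,0.2],[0.65,0.04,0.26,0,0.2],[0.65,0.04,0.26,0,0.2],[0.65,0.04,0.26,0,0.2]]}}

```text
time_s: 14.8
ee_pos: [0.4611, -0.1086, 0.0865]
tool_rot: [180.0, -0.0, -90.0]
contact_force: [-0.7, 1.0, -0.0]
opening: 0.0558
grasp_force: 43.3
```

```bash
python3 - <<'E'
from h import *
s=st();a=camera('top');b=camera('side');save(a,'top10');save(b,'side10')
p=s['ee_pos'];print([proj('side',p+[0,0,z]) for z in(-.006,-.018)],proj('side',[p[0],p[1],.04]),proj('top',[p[0],p[1],.04]),proj('top',p+[0,0,-.012]))
u,v=proj('side',p).astype(int);U,V=proj('top',p).astype(int)
save(np.hstack([cv2.resize(b[v-20:v+70,u-40:u+40],(400,450),interpolation=2),cv2.resize(a[V-35:V+45,U-35:U+35],(394,450),interpolation=2)]),'c10');print(u,v,U,V)
E
```

```text
t 14.8 p [ 0.4611 -0.1086  0.0865] rot [ 1.7997e+02 -2.0000e-02 -8.9980e+01] F [-0.7  1.  -0. ] M [ 0.05 -0.05  0.  ] op 0.0558 g 43.33438480272889
[array([226.03211945, 241.06327141]), array([226.60861711, 245.59784495])] [227.93193888 255.99110307] [303.0949063  252.24629379] [303.84391367 250.28733824]
225 238 304 249
```

View pics/c10.png

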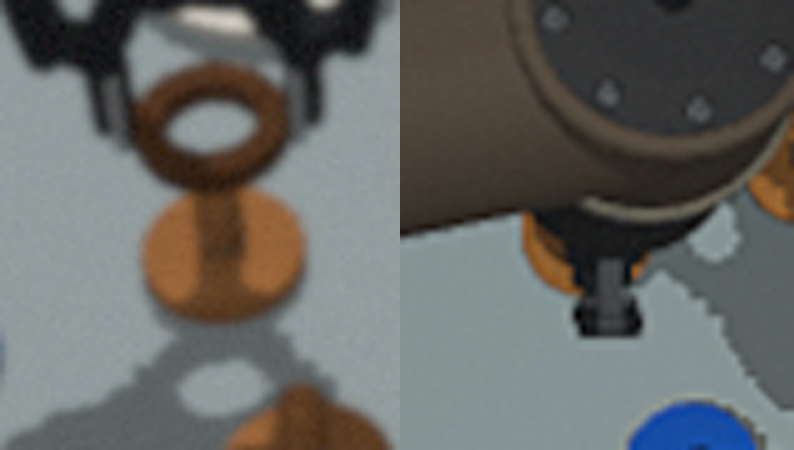

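>>> {"api": "servo_tool", "payload": {"series": [[0,0,0.06,0,0.2],[0,0,0.12,0,0.2],[0,0,0.16,0,0.2],[0,0,0.18,0,0.2],[0,0,0.187,0,0.2],[0,0,0.187,0,0.2]]}}

```text
time_s: 15.65
ee_pos: [0.4609, -0.1089, 0.0307]
tool_rot: [-180.0, 0.0, -90.0]
contact_force: [-0.1, -0.2, -0.6]
opening: 0.0558
grasp_force: 43.4
```

>>> {"api": "servo_tool", "payload": {"series": [[0,0,0.003,0,0.2],[0,0,0.005,0,0.2],[0,0,0.005,0,0.2]]}}

```text
time_s: 16.02
ee_pos: [0.4607, -0.109, 0.029]
tool_rot: [-180.0, 0.0, -90.0]
contact_force: [0.2, 0.2, -0.9]
opening: 0.0558
grasp_force: 43.4
```

>>> {"api": "servo_tool", "payload": {"series": [[0,0,0.003,0,0.2],[0,0,0.005,0,0.2],[0,0,0.005,0,0.2]]}}

```text
time_s: 16.4
ee_pos: [0.4608, -0.109, 0.0279]
tool_rot: [-180.0, -0.0, -90.0]
contact_force: [-1.7, 1.0, 7.4]
opening: 0.0555
grasp_force: 44.0
```

>>> {"api": "servo_tool", "payload": {"series": [[0,0,0,0,-0.6],[0,0,0,0,-0.6],[0,0,0,0,-0.6],[0,0,-0.02,0,-0.6],[0,0,-0.1,0,-0.6],[0,0,-0.3,0,-0.6],[0,0,-0.45,0,-0.6],[0,0,-0.45,0,-0.6]]}}

```text
time_s: 17.4
ee_pos: [0.4629, -0.1088, 0.1666]
tool_rot: [-179.5, 0.0, -90.0]
contact_force: [-0.1, 0.0, -1.0]
opening: 0.0683
grasp_force: 0.0
```

>>> {"api": "servo_tool", "payload": {"series": [[-0.6,0,0,0,-0.6],[-0.6,0,0,0,-0.6],[-0.6,0,0,0,-0.6],[-0.6,0,0,0,-0.6],[-0.6,0,0,0,-0.6]]}}

```text
time_s: 18.02
ee_pos: [0.4601, 0.071, 0.1619]
tool_rot: [179.9, -0.0, -89.9]
contact_force: [-0.4, -0.1, -0.8]
opening: 0.0682
grasp_force: 0.0
```

```bash
python3 - <<'E'
from h import *
s=st();a=camera('top');b=camera('side');save(a,'top11');save(b,'side11')
save(np.hstack([cv2.resize(b[235:295,200:260],(400,400),interpolation=2),cv2.resize(a[230:280,278:328],(400,400),interpolation=2)]),'c11')
E
```

```text
t 18.025 p [0.4601 0.071  0.1619] rot [ 1.7993e+02 -3.0000e-02 -8.9940e+01] F [-0.4 -0.1 -0.8] M [-0.07  0.02 -0.02] op 0.0682 g 0.0
```

View pics/c11.png

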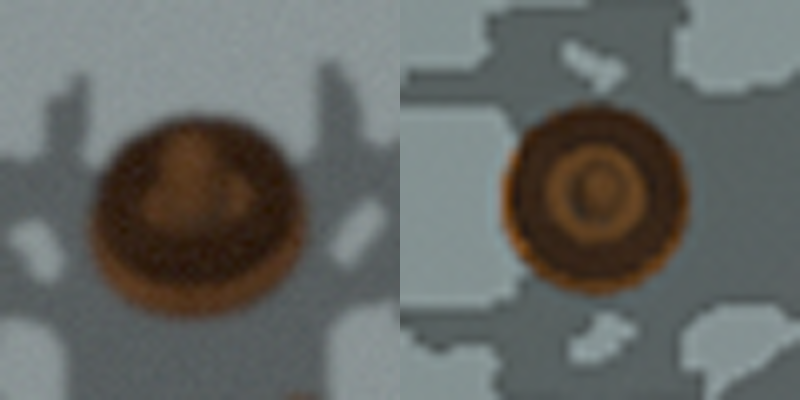

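The bangle lies flat and concentric on the short post's foot. In the top view its centre is at about (303,254), with the peg through the hole.

```bash
python3 -c "from workcell import bot;print(bot.hand_in())"
```

```text
the job is handed in; nothing more can be done
None
```

The bangle stopped on the one-groove (top) step, was held pressed there at about 8 to 10 N for just under a second, now lies flat over the short post, and the job is handed in at 18 s.

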